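Put the pottery things with their own kind

TASK

Put the things left on the pottery table with their own kind: the wooden stamp upright on the floor of the tool tray with the roller, the clay ring flat on the drying board with the pot, and the round fired-clay mould, which lies in the middle of the pile of square ones, squarely on top of the other round mould. The upper square mould must end back on the pile, squarely on the lower square one. Do not shift or tip the pot on the board, and leave the roller in the tray.

Things in the scene. Friction and masses are not known exactly. Their poses are not given: they have to be found in the camera images.
- square_low: Square mould of brown-red fired clay, 52 x 52 mm and 22 mm thick, rounded edges, with a shallow square hollow (32 mm wide, 4 mm deep, there to the eye only) in its top face; the lowest of the pile of three, standing on the table. Loose, about 90 g. Origin: centre of the underside; x and y run parallel to its sides, z up.
- round_mould: Round mould of brown-red fired clay, 68 mm across and 22 mm thick, with a shallow round hollow (4 mm deep) in its top face; at the start the middle one of the pile, between the two square moulds; its rim shows about 8 mm beyond their sides. Loose, about 110 g. Origin: centre of the underside; z up.
- square_top: Square mould of brown-red fired clay like the lowest one (52 x 52 x 22 mm, about 90 g), at the start the uppermost of the pile, turned at random to the lowest. To set a thing aside, the table between the listed things is bare: other clutter lies at x < 0.29 m or |y| > 0.5 m. Origin: centre of the underside; x and y run parallel to its sides, z up.
- round_low: The other round fired-clay mould, like the first (68 mm across, 22 mm thick, about 110 g, loose), standing alone on the table. Origin: centre of the underside; z up.
- stamp: Wooden hand stamp with a square block, 34 x 34 mm, and a round knob on top, standing upright, 58 mm high over all; the block is 32 mm high, the knob above it 22 mm across at its widest. Loose. Origin: centre of the underside; x and y run parallel to the block's sides, z up.
- clay_ring: Ring of firm grey clay, hand-made and slightly uneven: about 52 to 54 mm across outside, 20 mm across its opening, walls 16 mm, 28 to 32 mm high, lying flat on the table; take it across the outside (the opening is too small for a finger and counts as filled). Loose, about 60 g. Origin: centre of the underside; z up.
- tool_tray: Open rectangular wooden tray, fixed to the table: 134 mm along its x, 104 mm along its y, walls 7 mm thick and 24 mm high, inner floor 6 mm above the table. The wooden roller lies in it. Origin: centre of the underside; z up.
- roller: Small wooden roller, 118 mm long and 18 mm thick, lying in the tray parallel to the tray's x, its centre line about 33 mm from the tray's middle on its -y side; the +y half of the tray is empty. It stays in the tray. Origin: centre of the underside as it lies; its length is its y.
- drying_board: Flat plywood drying board on two battens, fixed to the table: 110 mm along its x, 170 mm along its y, top face 16 mm above the table. The small clay pot stands on its -y half; the +y half is empty. Origin: centre of the underside, at table height; z up.
- pinch_pot: Small hand-made clay pot, about 58 x 64 mm across and 36 mm high, standing upright on the drying board, its centre at about x = 12 mm, y = -45 mm from the board's middle, in its axes. Stays where it is. Origin: centre of the underside; z up.
Mind the look-alikes: they are no part of the job. Several things have the shape of the roller; the one meant has the colours described above.

How it is judged:
At the end, for the whole second after the job is handed in: Round mould flat on the other round one, upper square mould flat on the lower, centres within 12 mm, lower ones flat on the table; stamp upright (0.15 rad) on the tray floor, roller in the tray; ring flat on the board, centre at least 5 mm inside its edges; all at rest (horizontal distance between round_mould and round_low below 0.012 m and z of round_mould in the frame of round_low between 0.018 and 0.026 m and angle between each of round_mould, round_low, square_top, square_low's own z axis and vertical below 0.12 rad and height (world z) of each of round_low, square_low below 0.006 m and linear speed of each of round_mould, round_low, square_top, square_low, stamp, clay_ring below 0.02 m/s and angular speed of each of round_mould, round_low, square_top, square_low, stamp, clay_ring below 0.2 rad/s and horizontal distance between square_top and square_low below 0.012 m and z of square_top in the frame of square_low between 0.018 and 0.026 m and x of stamp in the frame of tool_tray between -0.055 and 0.055 m and y of stamp in the frame of tool_tray between -0.042 and 0.042 m and z of stamp in the frame of tool_tray between 0.001 and 0.012 m and angle between each of stamp, clay_ring's own z axis and vertical below 0.15 rad and x of roller in the frame of tool_tray between -0.06 and 0.06 m and y of roller in the frame of tool_tray between -0.045 and 0.045 m and x of clay_ring in the frame of drying_board between -0.05 and 0.05 m and y of clay_ring in the frame of drying_board between -0.08 and 0.08 m and z of clay_ring in the frame of drying_board between 0.011 and 0.021 m); the robot touches nothing.
It fails at once if the pot on the drying board is shifted more than 15 mm or tipped (distance of pinch_pot from where it was at the start of the episode above 0.015 m or angle between pinch_pot's own z axis and vertical above 0.35 rad).
It also fails if it takes over 109 s, if anything falls off the work surface, if the arm or the gripper's body presses on something with over 40 N, if the wrist force passes 120 N, or if a joint passes its speed limit or range.

ROBOT

A 6-joint arm with a two-finger parallel gripper is mounted at the origin on the work surface; the furniture and walls round the work are solid. World frame = base frame: x ahead of the robot, y to its left, z up, the work surface at z = 0. Lengths are in m, angles in rad, forces in N, time in s.
With the tool pointing down it reaches from about 0.35 to 0.775 m from the base axis. Payload 5.5 kg.
Tool frame: the origin (TCP) lies on the centre line of the jaws, within the pads' length; the fingertips stand 11 mm ahead of it and the grasp point (between the pads) lies 8 mm behind it (env.nose_length is the distance from the TCP to the fingertips, in m); x points along the fingers, z is the direction in which the jaws open and shut, and the axes are right-handed (so a half turn about x gives the same grasp; the last joint's range is limited). The gripper opens to 85 mm and grips with 20 to 120 N. Pads are 22 mm wide; open, the fingers measure 114 mm over their backs; the gripper's body (76 mm by 85 mm) begins 54 mm behind the grasp point. The pads swing forward as they close: fully open they stand 13 mm farther back than shut.
Start: joints at [1.084, 0.313, 0.046, 1.304, 0, 1.431], TCP at [0.195, 0.541, 0.242] pointing down, gripper open.
Joint ranges: [-2.76, 2.76], [-0.86, 1.69], [-1.03, 1.26], [-2.2, 2.34], [-1.47, 1.5], [-3.14, 3.14]. Speed limits (rad/s): [2.57, 2.57, 3.14, 3.14, 3.14, 3.14].

INTERFACE

Orientations are given as a unit quaternion [w, x, y, z].
In Python, from workcell import env gives the robot as it stands. The module is installed in compiled form; this text tells all that it offers.
- The arm moves only by the tool step_arm, never from a script. Its argument "moves" is a list that holds one entry, the list of rows, each a list of 7 numbers: the turn, a rotation vector about the tool's x, y, z in rad, then the shift along the tool's x, y, z in m, then the opening, from 0 (shut) to 1 (fully open). In form: [[[rx, ry, rz, tx, ty, tz, grip], ...]]. A call has 1 to 12 rows; each row is the pose to reach, as a shift and turn from the pose measured when the call began, along the tool's axes at that moment; what a row does not reach only later rows make up. A row lasts 1/10 s, in which the tool goes at most 50 mm and 8.59 degrees, less where a joint would pass 70% of its speed; a pose out of reach is approached as far as the arm can. A call with a gripper value outside its range is refused whole. The fingers move at their own pace and stop on an object; "force" is the grip in N (left out, the last holds). Time passes only in rows, so rows that repeat a pose let the fingers close. It gives the time, the measured TCP pose, the force and the opening at its end, in the units of the state.
- env.get_state(): the state, without advancing time (a new reading comes with each control period).
- env.read_camera(name): name is "scene" or "top" or "wrist"; returns (picture, depth): 384x512x3 uint8, red, green, blue; 384x512 float32, m along the optical axis (not along the pixel's ray), 0 where there is no reading.
- env.get_calibration(name): a dict with "mtx" (3x3 intrinsics, pixels), "distortion" ([k1, k2, p1, p2, k3] as OpenCV has them; the pictures are not rectified), "camera_from_world" (4x4, takes a point from world to camera coordinates); the wrist camera has in their place "T_tool_cam" (4x4, takes a point from camera to tool coordinates, whose origin is the TCP and whose axes are the tool frame's). Camera axes: x right, y down, z forward; pixel columns grow to the right and rows downward; lengths in m; the calibration is good to about 2 mm. A picture is of the moment at which its call begins: read the wrist's pose just before it. get_calibration takes no time and is no camera call.
- env.hand_in(): hands the job in, once; it reports no verdict.
Trained networks look in the newest picture that a camera, given by its name, has taken for a name from the list of things; names that differ only in an ending like _2 or _b are one class to them, and where a whole thing is asked for, a point or a joint stands for the part that bears it (a point fixed in the world has none). Each returns a list of dicts, best first, with "confidence" (0 to 1); they miss things now and then, are a little off and sometimes report something else, mostly with a low value. They report only what shows in the picture. A call takes as long as a camera call. They do not tell look-alikes from the thing itself.
- env.boxes_of(camera, thing): "uv" ([column, row] in pixels, amid what is visible of it).
- env.silhouettes(camera, thing): "mask" (384x512 bool, what is visible of it) and "uv" ([column, row] in pixels, amid what is visible of it).
The state is a dict: "clock": time; "joint_pos": joint angles; "qvel": joint speeds; "tau": joint torques, N m; "tcp_pos": TCP position; "orientation": TCP orientation; "wrist_force": force on the tool from outside, world axes, zero at the start; "ft_torque": the same for the moment, N m; "finger_gap": finger opening in m.
Only numpy, scipy, OpenCV 4.12 (cv2) and the standard library are available. Lean on these libraries where they do the work, as an engineer would, in place of code of your own. Each camera call takes 0.05 s, during which the arm holds its last target.

## Working session

There is one attempt and no reset: what is moved stays moved. The work goes in short steps, Python scripts to look and compute and a tool call to move; the robot and the scene stay as the last step left them, time stands still between calls to the robot, and variables do not carry over. Pictures are saved under pics/ and viewed, and the job is handed in when it is done.

Besides the shell and the picture viewer there is one more tool, called after "Call:" by a JSON object that holds its "fn" and its "kwargs". step_arm: Moves the arm, as the interface text tells. Its arguments: {"type":"object","properties":{"moves":{"type":"array","items":{"type":"array","items":{"type":"array","items":{"type":"number"}}}},"force":{"type":"number"}},"required":["moves"]}

```bash
mkdir -p pics; cat > h.py <<'E'
import numpy as np, cv2
from workcell import env
from scipy.spatial.transform import Rotation as R
def Rq(q): return R.from_quat([q[1],q[2],q[3],q[0]])
def cam_from_world(name, st=None):
    c=env.get_calibration(name)
    if name=='wrist':
        st=st or env.get_state()
        T=np.eye(4);T[:3,:3]=Rq(st['orientation']).as_matrix();T[:3,3]=st['tcp_pos']
        return np.linalg.inv(T@np.array(c['T_tool_cam'])),c
    return np.array(c['camera_from_world']),c
def cloud(name,depth,st=None):
    M,c=cam_from_world(name,st)
    h,w=depth.shape
    u,v=np.meshgrid(np.arange(w),np.arange(h))
    p=cv2.undistortPoints(np.stack([u,v],-1).reshape(-1,1,2).astype(float),np.array(c['mtx']),np.array(c['distortion'])).reshape(h,w,2)
    P=np.dstack([p*depth[...,None],depth])
    W=np.linalg.inv(M)
    X=P@W[:3,:3].T+W[:3,3]
    X[depth<=0]=np.nan
    return X
def save(n,p): cv2.imwrite('pics/'+n+'.png',cv2.cvtColor(p,cv2.COLOR_RGB2BGR))
E
python3 - <<'E'
from h import *
s=env.get_state();print({k:np.round(v,3) for k,v in s.items()},env.nose_length)
for n in ['scene','top','wrist']:
    st=env.get_state();p,d=env.read_camera(n);save(n+'0',p);np.savez('%s0.npz'%n,p=p,d=d,X=cloud(n,d,st))
X=np.load('top0.npz')['X']
for t in ['square_top','round_mould','round_low','stamp','clay_ring','tool_tray','roller','drying_board','pinch_pot']:
    for r in env.silhouettes('top',t)[:3]:
        m=r['mask'];q=X[m];q=q[~np.isnan(q[:,0])]
        print(t,round(r['confidence'],2),np.round(r['uv']),m.sum(),np.round(np.median(q,0),3) if len(q) else '',np.round(q.min(0),3),np.round(q.max(0),3))
E
```

```text
{'clock': np.float64(0.0), 'joint_pos': array([ 1.084,  0.314,  0.045,  1.304, -0.   ,  1.431]), 'qvel': array([-0.002,  0.002,  0.   ,  0.001,  0.001, -0.   ]), 'tau': array([-0.0000e+00, -4.8063e+01,  2.9853e+01,  1.9000e-02, -0.0000e+00,
        0.0000e+00]), 'tcp_pos': array([0.195, 0.54 , 0.241]), 'orientation': array([ 0.578, -0.407,  0.579,  0.406]), 'wrist_force': array([ 0.274, -1.255,  0.938]), 'ft_torque': array([-0.013, -0.002,  0.03 ]), 'finger_gap': np.float64(0.085)} 0.011
square_top 0.56 [157. 213.] 268 [0.344 0.281 0.063] [0.312 0.249 0.047] [0.375 0.311 0.071]
round_mould 0.63 [169. 222.] 87 [0.334 0.258 0.041] [ 0.314  0.246 -0.   ] [0.376 0.275 0.047]
round_low 0.56 [336. 214.] 341 [ 0.362 -0.29   0.019] [ 0.331 -0.325  0.001] [ 0.396 -0.257  0.03 ]
stamp 0.68 [214. 190.] 1387 [0.436 0.113 0.015] [ 0.387  0.014 -0.002] [0.501 0.188 0.051]
stamp 0.54 [121. 178.] 155 [0.463 0.414 0.03 ] [ 0.446  0.4   -0.004] [0.492 0.438 0.057]
clay_ring 0.46 [376. 183.] 211 [ 0.466 -0.417  0.024] [ 0.441 -0.451 -0.005] [ 0.497 -0.39   0.032]
tool_tray 0.96 [270. 188.] 1067 [ 0.44  -0.084  0.006] [ 0.369 -0.148 -0.002] [ 0.513 -0.034  0.029]
roller 0.48 [285. 190.] 156 [ 0.435 -0.125  0.021] [ 0.385 -0.138  0.001] [ 0.492 -0.112  0.026]
roller 0.45 [394. 223.] 188 [ 0.341 -0.48   0.015] [ 0.314 -0.536 -0.004] [ 0.37  -0.428  0.023]
drying_board 0.91 [212. 194.] 1337 [0.432 0.117 0.015] [ 0.387  0.015 -0.005] [0.498 0.191 0.023]
pinch_pot 0.53 [232. 179.] 235 [0.455 0.059 0.026] [0.425 0.031 0.015] [0.483 0.083 0.055]
```

```bash
python3 - <<'E'
import cv2
a=cv2.imread('pics/top0.png')
cv2.imwrite('pics/top0c.png',cv2.resize(a[130:270,90:410],None,fx=2.5,fy=2.5,interpolation=cv2.INTER_CUBIC))
E
```

```text
(no output)
```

View pics/scene0.png

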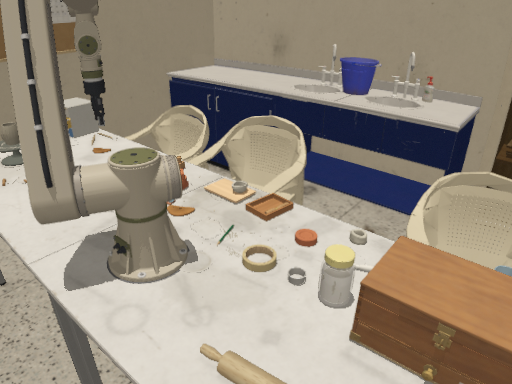

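View pics/top0c.png

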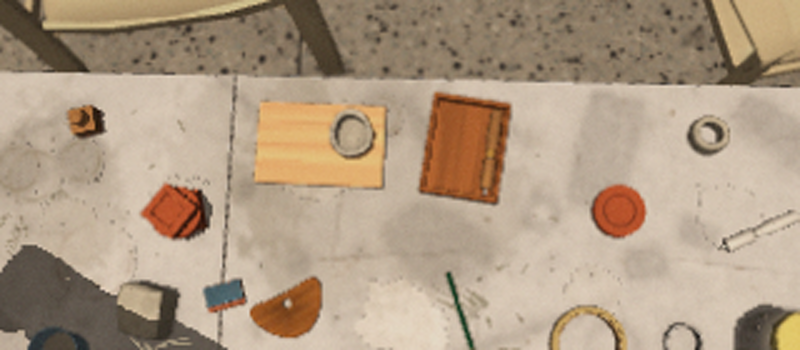

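View pics/wrist0.png

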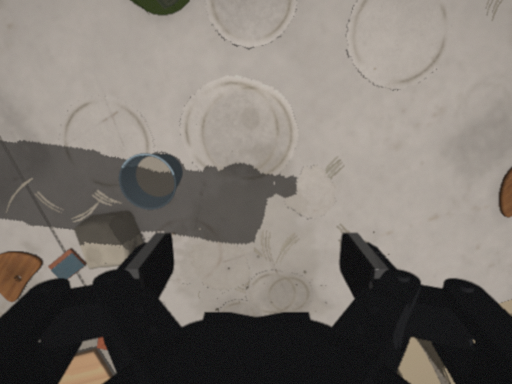

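```bash
cat >> h.py <<'E'
def st_print():
    s=env.get_state();A=Rq(s['orientation']).as_matrix()
    yaw=np.degrees(np.arctan2(A[1,2],A[0,2]))
    print('t',round(float(s['clock']),2),'tcp',np.round(s['tcp_pos'],4),'jawyaw',round(yaw,1),'x',np.round(A[:,0],3),'gap',round(float(s['finger_gap']),4),'F',np.round(s['wrist_force'],1),'j',np.round(s['joint_pos'],2))
    return s
def rel(pos,yawdeg,s=None):
    """tool delta to have TCP at pos, pointing straight down, jaw axis (mod 180) at yaw; picks nearest"""
    s=s or env.get_state();A=Rq(s['orientation']).as_matrix()
    best=None
    for k in (-180,0,180,360):
        y=np.radians(yawdeg+k);x=np.array([0,0,-1.]);z=np.array([np.cos(y),np.sin(y),0]);B=np.column_stack([x,np.cross(z,x),z])
        rv=R.from_matrix(A.T@B).as_rotvec()
        if best is None or np.linalg.norm(rv)<np.linalg.norm(best): best=rv
    t=A.T@(np.array(pos)-s['tcp_pos'])
    print('rel',np.round(best,3),np.round(t,4),'rot_rows',round(np.degrees(np.linalg.norm(best))/8.59,1),'lin rows',round(np.linalg.norm(t)/.05,1))
E
python3 - <<'E'
from h import *
st_print();c=env.get_calibration('wrist');print(np.round(c['T_tool_cam'],3),c['mtx'])
rel([.40,.30,.25],90);rel([.40,.30,.25],0);rel([.38,.33,.26],0)
E
```

```text
t 0.6 tcp [0.1955 0.5408 0.2424] jawyaw 70.1 x [ 0.  0. -1.] gap 0.0852 F [-0.6  0.5 -0. ] j [ 1.08  0.31  0.05  1.3  -0.    1.43]
[[-0.001 -0.263  0.965 -0.131]
 [ 0.001 -0.965 -0.263  0.065]
 [ 1.     0.001  0.001  0.001]
 [ 0.     0.     0.     1.   ]] [[279.0802336    0.         256.25423462]
 [  0.         279.0802336  190.12999874]
 [  0.           0.           1.        ]]
rel [-0.347  0.     0.   ] [-0.0077 -0.2742 -0.157 ] rot_rows 2.3 lin rows 6.3
rel [ 1.224  0.    -0.   ] [-0.0077 -0.2742 -0.157 ] rot_rows 8.2 lin rows 6.3
rel [ 1.224  0.    -0.   ] [-0.0177 -0.2452 -0.1355] rot_rows 8.2 lin rows 5.6
```

Call:
{"fn": "step_arm", "kwargs": {"moves": [[[-0.347, 0, 0, 0.04, -0.23, -0.11, 1], [-0.347, 0, 0, 0.04, -0.23, -0.11, 1], [-0.347, 0, 0, 0.04, -0.23, -0.11, 1], [-0.347, 0, 0, 0.04, -0.23, -0.11, 1], [-0.347, 0, 0, 0.04, -0.23, -0.11, 1], [-0.347, 0, 0, 0.04, -0.23, -0.11, 1], [-0.347, 0, 0, 0.04, -0.23, -0.11, 1], [-0.347, 0, 0, 0.04, -0.23, -0.11, 1]]]}}

```text
clock: 1.4
tcp_pos: [0.3742, 0.3594, 0.2025]
orientation: [0.5, -0.5, 0.5, 0.5]
wrist_force: [0.3, 0.2, -0.1]
finger_gap: 0.0855
```

```bash
cat > look.py <<'E'
import sys
from h import *
n=sys.argv[1];things=sys.argv[2:]
st=st_print();p,d=env.read_camera('wrist');save(n,p);X=cloud('wrist',d,st);np.savez(n+'.npz',p=p,d=d,X=X)
for t in things:
    for r in env.silhouettes('wrist',t)[:2]:
        m=r['mask'];q=X[m];q=q[~np.isnan(q[:,0])]
        if len(q)<30: continue
        top=np.percentile(q[:,2],95)
        q2=q[(q[:,2]>np.median(q[:,2])-.004)&(q[:,2]<np.median(q[:,2])+.004)]
        (cx,cy),(w,h),a=cv2.minAreaRect((q2[:,:2]*1000).astype(np.float32))
        print(t,round(r['confidence'],2),np.round(r['uv']),m.sum(),'zmed',round(np.median(q[:,2]),4),'z95',round(top,4),'rect@zmed c',round(cx,1),round(cy,1),'wh',round(w,1),round(h,1),'ang',round(a,1))
E
python3 look.py w1 square_top round_mould square_low stamp
```

```text
t 1.4 tcp [0.3742 0.3594 0.2025] jawyaw 90.0 x [-0.     0.001 -1.   ] gap 0.0855 F [ 0.3  0.2 -0.1] j [ 0.61  0.22 -0.18  1.17  0.    0.61]
square_top 0.76 [179. 151.] 3171 zmed 0.0646 z95 0.0664 rect@zmed c 344.8 285.3 wh 52.8 52.2 ang 53.4
square_top 0.31 [ 66. 223.] 8586 zmed 0.0153 z95 0.0165 rect@zmed c 444.6 114.6 wh 149.0 110.1 ang 89.0
round_mould 0.66 [203. 132.] 363 zmed 0.0432 z95 0.0446 rect@zmed c 336.2 290.5 wh 66.9 42.9 ang 52.0
stamp 0.62 [307. 246.] 1015 zmed 0.0316 z95 0.0557 rect@zmed c 466.7 423.2 wh 32.8 33.0 ang 14.8
```

View pics/w1.png

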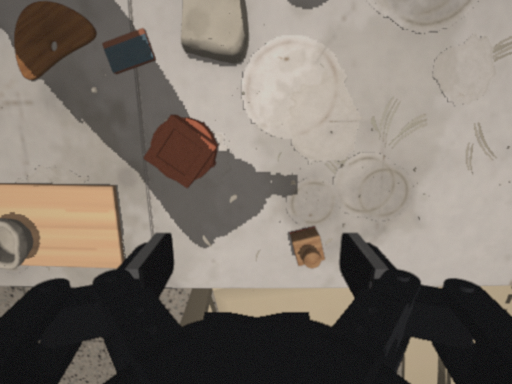

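```bash
python3 - <<'E'
from h import *
st_print();rel([.4667,.4232,.10],14.8);rel([.4667,.4232,.022],14.8)
X=np.load('w1.npz')['X'];m=(X[...,2]>.03)&(X[...,0]>.44)&(X[...,0]<.5)&(X[...,1]>.39)&(X[...,1]<.46)
q=X[m];print(m.sum(),q.min(0),q.max(0),np.median(q[q[:,2]>.05],0))
E
```

```text
t 1.65 tcp [0.3736 0.3603 0.2026] jawyaw 90.1 x [ 0.     0.001 -1.   ] gap 0.0854 F [ 0.6 -0.2  0.4] j [ 0.61  0.22 -0.18  1.17  0.    0.61]
rel [ 1.315e+00  1.000e-03 -0.000e+00] [ 0.1027 -0.0933  0.0627] rot_rows 8.8 lin rows 3.0
rel [ 1.315e+00  1.000e-03 -0.000e+00] [ 0.1807 -0.0933  0.0626] rot_rows 8.8 lin rows 4.3
753 [0.44785109 0.40388969 0.03001096] [0.48585567 0.44228941 0.0576477 ] [0.46456943 0.42242755 0.05439603]
```

Call:
{"fn": "step_arm", "kwargs": {"moves": [[[1.315, 0, 0, 0.103, -0.093, 0.063, 1], [1.315, 0, 0, 0.103, -0.093, 0.063, 1], [1.315, 0, 0, 0.103, -0.093, 0.063, 1], [1.315, 0, 0, 0.103, -0.093, 0.063, 1], [1.315, 0, 0, 0.103, -0.093, 0.063, 1], [1.315, 0, 0, 0.103, -0.093, 0.063, 1], [1.315, 0, 0, 0.103, -0.093, 0.063, 1], [1.315, 0, 0, 0.103, -0.093, 0.063, 1], [1.315, 0, 0, 0.103, -0.093, 0.063, 1], [1.315, 0, 0, 0.103, -0.093, 0.063, 1], [1.315, 0, 0, 0.103, -0.093, 0.063, 1]]]}}

```text
clock: 2.75
tcp_pos: [0.4659, 0.4241, 0.0997]
orientation: [0.701, -0.092, 0.701, 0.093]
wrist_force: [0.2, -0.5, -0.1]
finger_gap: 0.0854
```

```bash
python3 - <<'E'
from h import *
st_print();rel([.4665,.423,.022],14.8)
E
python3 look.py w2 stamp
```

```text
t 2.75 tcp [0.4659 0.4241 0.0997] jawyaw 15.0 x [ 0.     0.001 -1.   ] gap 0.0854 F [ 0.2 -0.5 -0.1] j [ 0.61  0.49 -0.05  1.03  0.    1.92]
rel [ 0.004  0.    -0.   ] [ 0.0777 -0.0013  0.0002] rot_rows 0.0 lin rows 1.6
t 2.75 tcp [0.4659 0.4241 0.0997] jawyaw 15.0 x [ 0.     0.001 -1.   ] gap 0.0854 F [ 0.2 -0.5 -0.1] j [ 0.61  0.49 -0.05  1.03  0.    1.92]
stamp 0.65 [256. 202.] 2318 zmed 0.0318 z95 0.0559 rect@zmed c 467.6 422.9 wh 34.0 33.8 ang 15.0
```

View pics/w2.png

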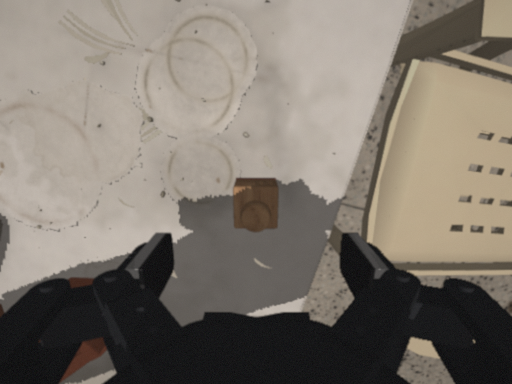

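Call:
{"fn": "step_arm", "kwargs": {"force": 40, "moves": [[[0, 0, 0, 0.04, -0.001, 0.001, 1], [0, 0, 0, 0.078, -0.001, 0.001, 1], [0, 0, 0, 0.078, -0.001, 0.001, 1], [0, 0, 0, 0.078, -0.001, 0.001, 0], [0, 0, 0, 0.078, -0.001, 0.001, 0], [0, 0, 0, 0.078, -0.001, 0.001, 0], [0, 0, 0, 0.078, -0.001, 0.001, 0], [0, 0, 0, 0.078, -0.001, 0.001, 0], [0, 0, 0, 0.078, -0.001, 0.001, 0], [0, 0, 0, 0.078, -0.001, 0.001, 0]]]}}

```text
clock: 3.85
tcp_pos: [0.4687, 0.4242, 0.0239]
orientation: [0.702, -0.091, 0.7, 0.093]
wrist_force: [-1.3, -1.2, 6.8]
finger_gap: 0.0333
```

Call:
{"fn": "step_arm", "kwargs": {"moves": [[[0, 0, 0, -0.05, 0, 0, 0], [0, 0, 0, -0.1, 0, 0, 0], [0, 0, 0, -0.15, 0, 0, 0], [0, 0, 0, -0.18, 0, 0, 0], [0, 0, 0, -0.18, 0, 0, 0]]]}}

```text
clock: 4.35
tcp_pos: [0.4706, 0.4255, 0.2111]
orientation: [0.706, -0.089, 0.696, 0.095]
wrist_force: [1.3, 0.3, 0.2]
finger_gap: 0.0336
```

```bash
python3 - <<'E'
from h import *
st_print();rel([.45,0.0,.20],0)
E
```

```text
t 4.35 tcp [0.4706 0.4255 0.2111] jawyaw 15.0 x [ 0.013  0.009 -1.   ] gap 0.0336 F [1.3 0.3 0.2] j [0.61 0.43 0.13 1.26 0.   1.92]
rel [ 0.261  0.014 -0.008] [ 0.0069 -0.4058 -0.1299] rot_rows 1.7 lin rows 8.5
```

Call:
{"fn": "step_arm", "kwargs": {"moves": [[[0.261, 0.01, -0.01, 0.007, -0.406, -0.13, 0], [0.261, 0.01, -0.01, 0.007, -0.406, -0.13, 0], [0.261, 0.01, -0.01, 0.007, -0.406, -0.13, 0], [0.261, 0.01, -0.01, 0.007, -0.406, -0.13, 0], [0.261, 0.01, -0.01, 0.007, -0.406, -0.13, 0], [0.261, 0.01, -0.01, 0.007, -0.406, -0.13, 0], [0.261, 0.01, -0.01, 0.007, -0.406, -0.13, 0], [0.261, 0.01, -0.01, 0.007, -0.406, -0.13, 0], [0.261, 0.01, -0.01, 0.007, -0.406, -0.13, 0], [0.261, 0.01, -0.01, 0.007, -0.406, -0.13, 0], [0.261, 0.01, -0.01, 0.007, -0.406, -0.13, 0]]]}}

```text
clock: 5.45
tcp_pos: [0.4496, -0.0005, 0.1995]
orientation: [0.709, 0.0, 0.706, -0.001]
wrist_force: [0.0, 0.0, 0.2]
finger_gap: 0.0335
```

```bash
python3 look.py w3 tool_tray roller drying_board stamp pinch_pot round_low clay_ring
python3 - <<'E'
from h import *
X=np.load('w3.npz')['X']
# tray outline: z in 0.02..0.03 rim
m=(X[...,2]>.020)&(X[...,2]<.028)&(X[...,0]>.35)&(X[...,0]<.53)&(X[...,1]>-.17)&(X[...,1]<-.005)
print(m.sum(),cv2.minAreaRect((X[m][:,:2]*1000).astype(np.float32)))
E
```

```text
t 5.45 tcp [ 0.4496 -0.0005  0.1995] jawyaw -0.1 x [ 0.004 -0.001 -1.   ] gap 0.0335 F [0.  0.  0.2] j [-0.18  0.09 -0.34  1.14 -0.    1.39]
tool_tray 0.76 [221. 214.] 1658 zmed 0.0137 z95 0.0244 rect@zmed c 442.6 -81.2 wh 97.1 130.6 ang 78.3
roller 0.5 [260. 121.] 2835 zmed 0.0298 z95 0.05 rect@zmed c 455.0 58.7 wh 40.4 45.7 ang 90.0
drying_board 0.71 [244.  65.] 13538 zmed 0.0155 z95 0.0168 rect@zmed c 444.2 98.0 wh 161.8 110.9 ang 89.1
stamp 0.62 [258. 252.] 5853 zmed 0.2073 z95 0.2315 rect@zmed c 451.4 -0.4 wh 33.6 33.3 ang 89.7
pinch_pot 0.59 [257. 119.] 2908 zmed 0.0305 z95 0.05 rect@zmed c 454.8 57.8 wh 39.0 45.8 ang 87.6
pinch_pot 0.54 [244.  64.] 13745 zmed 0.0155 z95 0.0168 rect@zmed c 444.2 98.0 wh 161.8 110.9 ang 89.1
650 ((444.1598205566406, -88.64068603515625), (102.96979522705078, 134.07972717285156), 82.26176452636719)
```

View pics/w3.png

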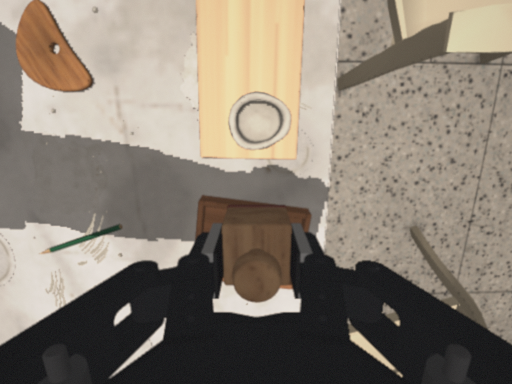

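```bash
python3 - <<'E'
from h import *
rel([.445,-.0745,.09],-7.7);rel([.445,-.0745,.0305],-7.7)
E
```

```text
rel [0.136 0.005 0.001] [ 0.1099 -0.0749 -0.0056] rot_rows 0.9 lin rows 2.7
rel [0.136 0.005 0.001] [ 0.1694 -0.0748 -0.0059] rot_rows 0.9 lin rows 3.7
```

Call:
{"fn": "step_arm", "kwargs": {"moves": [[[0.136, 0.005, 0, 0.01, -0.045, -0.005, 0], [0.136, 0.005, 0, 0.04, -0.075, -0.006, 0], [0.136, 0.005, 0, 0.08, -0.075, -0.006, 0], [0.136, 0.005, 0, 0.12, -0.075, -0.006, 0], [0.136, 0.005, 0, 0.145, -0.075, -0.006, 0], [0.136, 0.005, 0, 0.16, -0.075, -0.006, 0], [0.136, 0.005, 0, 0.166, -0.075, -0.006, 0], [0.136, 0.005, 0, 0.169, -0.075, -0.006, 0], [0.136, 0.005, 0, 0.169, -0.075, -0.006, 0], [0.136, 0.005, 0, 0.169, -0.075, -0.006, 0]]]}}

```text
clock: 6.85
tcp_pos: [0.4457, -0.0749, 0.0318]
orientation: [0.706, 0.047, 0.705, -0.048]
wrist_force: [0.4, -0.9, 0.7]
finger_gap: 0.0334
```

Call:
{"fn": "step_arm", "kwargs": {"moves": [[[0, 0, 0, 0.002, 0, 0, 0], [0, 0, 0, 0.002, 0, 0, 0], [0, 0, 0, 0.002, 0, 0, 0.6], [0, 0, 0, 0.002, 0, 0, 0.6], [0, 0, 0, 0.002, 0, 0, 0.6], [0, 0, 0, -0.04, 0, 0, 0.6], [0, 0, 0, -0.08, 0, 0, 0.6], [0, 0, 0, -0.12, 0, 0, 0.7], [0, 0, 0, -0.16, 0, 0, 1], [0, 0, 0, -0.16, 0, 0, 1]]]}}

```text
clock: 7.85
tcp_pos: [0.4488, -0.0757, 0.1972]
orientation: [0.709, 0.046, 0.702, -0.049]
wrist_force: [0.2, 0.3, 1.1]
finger_gap: 0.0845
```

```bash
python3 look.py w4 tool_tray roller stamp round_low clay_ring;python3 - <<'E'
from h import *
rel([.41,-.22,.2],0);rel([.42,.30,.2],53.4)
E
```

```text
t 7.85 tcp [ 0.4488 -0.0757  0.1972] jawyaw -7.7 x [ 0.01  -0.005 -1.   ] gap 0.0845 F [0.2 0.3 1.1] j [-0.34  0.09 -0.34  1.12 -0.    1.36]
tool_tray 0.73 [237. 180.] 8318 zmed 0.0062 z95 0.024 rect@zmed c 442.9 -86.5 wh 97.8 131.5 ang 82.3
roller 0.94 [250. 215.] 1260 zmed 0.021 z95 0.0237 rect@zmed c 440.1 -122.8 wh 16.7 113.5 ang 82.3
stamp 0.97 [253. 176.] 1088 zmed 0.0378 z95 0.0621 rect@zmed c 448.3 -76.0 wh 34.5 33.0 ang 83.0
round_low 0.6 [206. 312.] 137 zmed 0.0057 z95 0.0176 rect@zmed c 360.5 -261.4 wh 43.3 8.6 ang 7.5
rel [-0.134 -0.002  0.001] [-0.0096 -0.1491 -0.0147] rot_rows 0.9 lin rows 3.0
rel [-1.066 -0.002  0.   ] [-0.0101  0.3675 -0.0743] rot_rows 7.1 lin rows 7.5
```

View pics/w4.png

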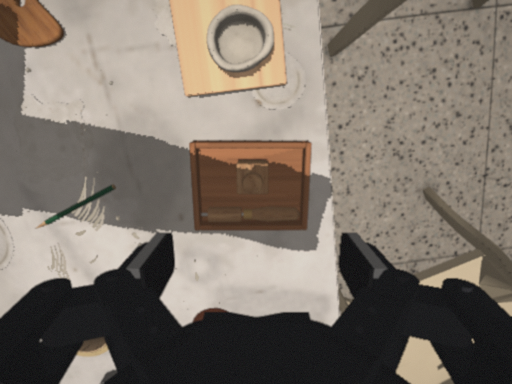

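Call:
{"fn": "step_arm", "kwargs": {"moves": [[[-0.134, 0, 0, -0.01, -0.16, -0.002, 1], [-0.134, 0, 0, -0.01, -0.16, -0.002, 1], [-0.134, 0, 0, -0.01, -0.205, -0.002, 1], [-0.134, 0, 0, -0.01, -0.205, -0.002, 1], [-0.134, 0, 0, -0.01, -0.205, -0.002, 1], [-0.134, 0, 0, -0.01, -0.205, -0.002, 1], [-0.134, 0, 0, -0.01, -0.205, -0.002, 1]]]}}

```text
clock: 8.85
tcp_pos: [0.4145, -0.2759, 0.1993]
orientation: [0.706, 0.001, 0.708, 0.0]
wrist_force: [-0.6, 0.9, -0.3]
finger_gap: 0.0854
```

```bash
python3 look.py w5 round_low clay_ring;python3 - <<'E'
from h import *
X=np.load('w5.npz')['X']
for (a,b,c,d,lo) in [(.30,.42,-.36,-.22,.017),(.42,.52,-.47,-.37,.02)]:
    m=(X[...,2]>lo)&(X[...,2]<.04)&(X[...,0]>a)&(X[...,0]<b)&(X[...,1]>c)&(X[...,1]<d)
    q=X[m];print(len(q),cv2.minEnclosingCircle((q[:,:2]*1000).astype(np.float32)),cv2.minAreaRect((q[:,:2]*1000).astype(np.float32)),q[:,2].max())
E
```

```text
t 8.85 tcp [ 0.4145 -0.2759  0.1993] jawyaw -0.0 x [-0.004  0.002 -1.   ] gap 0.0854 F [-0.6  0.9 -0.3] j [-0.75  0.19 -0.23  1.16 -0.    0.82]
round_low 0.89 [212. 188.] 2756 zmed 0.0206 z95 0.0224 rect@zmed c 364.5 -291.0 wh 66.8 67.0 ang 34.7
clay_ring 0.92 [295. 273.] 1360 zmed 0.0239 z95 0.0298 rect@zmed c 467.1 -409.9 wh 49.1 45.6 ang 45.5
2467 ((364.4909973144531, -291.27215576171875), 34.01909255981445) ((364.4918518066406, -291.0118408203125), (66.79061126708984, 66.96504974365234), 34.67497253417969) 0.023909487171733523
813 ((467.9146423339844, -411.5413513183594), 26.056621551513672) ((467.7329406738281, -410.24725341796875), (48.58695983886719, 47.05894470214844), 41.398887634277344) 0.031681162804556684
```

View pics/w5.png

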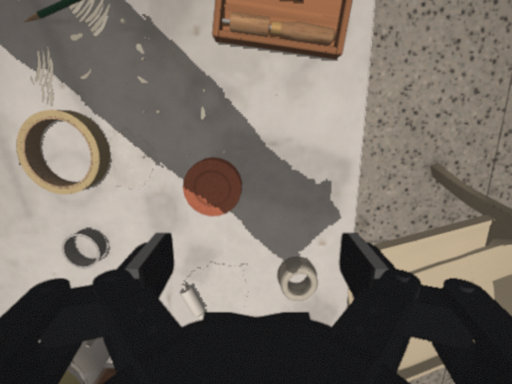

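```bash
python3 - <<'E'
from h import *
rel([.4675,-.411,.10],0)
E
```

```text
rel [ 0.002 -0.003 -0.   ] [ 0.1    -0.1357  0.0523] rot_rows 0.0 lin rows 3.5
```

Call:
{"fn": "step_arm", "kwargs": {"moves": [[[0, -0.003, 0, 0.1, -0.136, 0.053, 1], [0, -0.003, 0, 0.1, -0.136, 0.053, 1], [0, -0.003, 0, 0.1, -0.136, 0.053, 1], [0, -0.003, 0, 0.1, -0.136, 0.053, 1], [0, -0.003, 0, 0.1, -0.136, 0.053, 1], [0, -0.003, 0, 0.1, -0.136, 0.053, 1]]]}}

```text
clock: 9.6
tcp_pos: [0.4683, -0.4097, 0.0995]
orientation: [0.707, -0.001, 0.707, 0.002]
wrist_force: [-0.2, 1.7, -0.1]
finger_gap: 0.0855
```

```bash
python3 look.py w6 clay_ring;python3 - <<'E'
from h import *
X=np.load('w6.npz')['X']
for (a,b,c,d,lo) in [(.42,.52,-.47,-.35,.012)]:
    m=(X[...,2]>lo)&(X[...,2]<.04)&(X[...,0]>a)&(X[...,0]<b)&(X[...,1]>c)&(X[...,1]<d)
    q=X[m];print(len(q),cv2.minEnclosingCircle((q[:,:2]*1000).astype(np.float32)),q.min(0),q.max(0))
rel([.4675,-.411,.017],0)
E
```

```text
t 9.6 tcp [ 0.4683 -0.4097  0.0995] jawyaw 0.2 x [-0.001  0.002 -1.   ] gap 0.0855 F [-0.2  1.7 -0.1] j [-0.85  0.48 -0.07  1.03  0.    0.72]
clay_ring 0.64 [252. 217.] 2615 zmed 0.027 z95 0.0305 rect@zmed c 469.3 -412.2 wh 45.8 50.3 ang 10.2
2416 ((467.8898010253906, -412.4959716796875), 25.845006942749023) [ 0.44379685 -0.43776681  0.01204375] [ 0.49342134 -0.38677708  0.0324014 ]
rel [0.004 0.001 0.   ] [ 0.084  -0.0012 -0.0011] rot_rows 0.0 lin rows 1.7
```

View pics/w6.png

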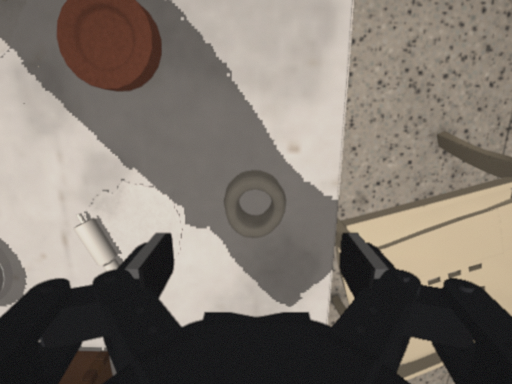

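Ring is centred at about (255,203), between the jaws; descending and gripping.

Call:
{"fn": "step_arm", "kwargs": {"force": 40, "moves": [[[0, 0, 0, 0.045, -0.002, -0.001, 1], [0, 0, 0, 0.082, -0.0025, -0.001, 1], [0, 0, 0, 0.082, -0.0025, -0.001, 1], [0, 0, 0, 0.082, -0.0025, -0.001, 1], [0, 0, 0, 0.082, -0.0025, -0.001, 0], [0, 0, 0, 0.082, -0.0025, -0.001, 0], [0, 0, 0, 0.082, -0.0025, -0.001, 0], [0, 0, 0, 0.082, -0.0025, -0.001, 0], [0, 0, 0, 0.082, -0.0025, -0.001, 0], [0, 0, 0, 0.082, -0.0025, -0.001, 0]]]}}

```text
clock: 10.7
tcp_pos: [0.4689, -0.4135, 0.0218]
orientation: [0.708, -0.002, 0.706, 0.0]
wrist_force: [-0.4, 2.0, 6.4]
finger_gap: 0.0513
```

Call:
{"fn": "step_arm", "kwargs": {"moves": [[[0, 0, 0, -0.05, 0, 0, 0], [0, 0, 0, -0.1, 0, 0, 0], [0, 0, 0, -0.15, 0, 0, 0], [0, 0, 0, -0.18, 0, 0, 0], [0, 0, 0, -0.18, 0, 0, 0]]]}}

```text
clock: 11.2
tcp_pos: [0.4704, -0.4155, 0.2096]
orientation: [0.711, -0.006, 0.703, -0.003]
wrist_force: [0.0, -1.0, -0.6]
finger_gap: 0.051
```

```bash
python3 - <<'E'
from h import *
st_print();rel([.44,.12,.20],0)
# board from w3, w1 
for n in ['w3','w1']:
    X=np.load(n+'.npz')['X'];m=(X[...,2]>.012)&(X[...,2]<.02)&(X[...,0]>.36)&(X[...,0]<.53)&(X[...,1]>0.005)&(X[...,1]<.23)
    print(n,m.sum(),cv2.minAreaRect((X[m][:,:2]*1000).astype(np.float32)))
E
```

```text
t 11.2 tcp [ 0.4704 -0.4155  0.2096] jawyaw 0.2 x [ 0.012 -0.012 -1.   ] gap 0.051 F [ 0.  -1.  -0.6] j [-0.85  0.41  0.11  1.25  0.    0.72]
rel [0.004 0.012 0.013] [ 0.0025  0.5357 -0.0285] rot_rows 0.1 lin rows 10.7
w3 13726 ((444.41455078125, 98.02925109863281), (161.8154296875, 110.57587432861328), 89.14249420166016)
w1 8353 ((444.785400390625, 114.605712890625), (149.1214599609375, 110.15338897705078), 88.80648803710938)
```

Call:
{"fn": "step_arm", "kwargs": {"moves": [[[0, 0.012, 0.013, 0.002, 0.565, -0.026, 0], [0, 0.012, 0.013, 0.002, 0.565, -0.026, 0], [0, 0.012, 0.013, 0.002, 0.565, -0.026, 0], [0, 0.012, 0.013, 0.002, 0.565, -0.026, 0], [0, 0.012, 0.013, 0.002, 0.565, -0.026, 0], [0, 0.012, 0.013, 0.002, 0.565, -0.026, 0], [0, 0.012, 0.013, 0.002, 0.565, -0.026, 0], [0, 0.012, 0.013, 0.002, 0.565, -0.026, 0], [0, 0.012, 0.013, 0.002, 0.565, -0.026, 0], [0, 0.012, 0.013, 0.002, 0.565, -0.026, 0], [0, 0.012, 0.013, 0.002, 0.565, -0.026, 0], [0, 0.012, 0.013, 0.002, 0.565, -0.026, 0]]]}}

```text
clock: 12.4
tcp_pos: [0.4413, 0.1532, 0.2003]
orientation: [0.707, -0.003, 0.707, 0.004]
wrist_force: [-0.1, -1.4, -0.2]
finger_gap: 0.0508
```

```bash
python3 look.py w7 drying_board clay_ring;python3 - <<'E'
from h import *
rel([.444,.151,.039],0)
E
```

```text
t 12.4 tcp [0.4413 0.1532 0.2003] jawyaw 0.5 x [ 0.     0.002 -1.   ] gap 0.0508 F [-0.1 -1.4 -0.2] j [ 0.16  0.12 -0.3   1.15  0.    1.72]
drying_board 0.66 [257. 174.] 5697 zmed 0.0155 z95 0.0167 rect@zmed c 445.0 103.1 wh 168.9 109.9 ang 89.2
clay_ring 0.81 [255. 253.] 6555 zmed 0.205 z95 0.209 rect@zmed c 443.3 154.8 wh 46.6 49.3 ang 2.9
rel [ 0.006 -0.     0.   ] [0.1611 0.0014 0.002 ] rot_rows 0.0 lin rows 3.2
```

View pics/w7.png

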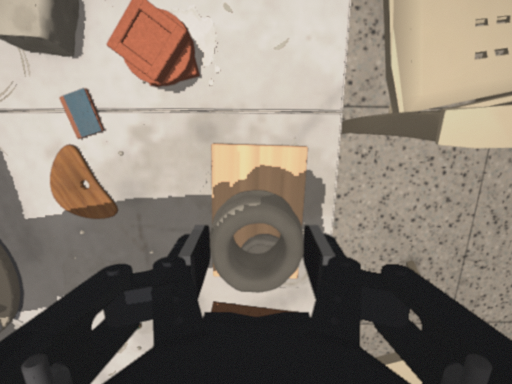

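Call:
{"fn": "step_arm", "kwargs": {"moves": [[[0, 0, 0, 0.05, -0.003, 0.002, 0], [0, 0, 0, 0.1, -0.003, 0.002, 0], [0, 0, 0, 0.135, -0.003, 0.002, 0], [0, 0, 0, 0.15, -0.003, 0.002, 0], [0, 0, 0, 0.157, -0.003, 0.002, 0], [0, 0, 0, 0.161, -0.003, 0.002, 0], [0, 0, 0, 0.161, -0.003, 0.002, 0], [0, 0, 0, 0.161, -0.003, 0.002, 0]]]}}

```text
clock: 13.35
tcp_pos: [0.4451, 0.1464, 0.0401]
orientation: [0.708, -0.002, 0.706, 0.002]
wrist_force: [-0.0, -0.0, -0.3]
finger_gap: 0.0511
```

Call:
{"fn": "step_arm", "kwargs": {"moves": [[[0, 0, 0, 0.002, 0, 0, 0], [0, 0, 0, 0.002, 0, 0, 0], [0, 0, 0, 0.002, 0, 0, 0.9], [0, 0, 0, 0.002, 0, 0, 0.9], [0, 0, 0, 0.002, 0, 0, 0.9], [0, 0, 0, 0.002, 0, 0, 0.9], [0, 0, 0, -0.04, 0, 0, 0.9], [0, 0, 0, -0.09, 0, 0, 1], [0, 0, 0, -0.14, 0, 0, 1], [0, 0, 0, -0.16, 0, 0, 1], [0, 0, 0, -0.16, 0, 0, 1]]]}}

```text
clock: 14.45
tcp_pos: [0.4472, 0.1468, 0.2039]
orientation: [0.71, -0.002, 0.704, 0.002]
wrist_force: [0.1, -0.4, -0.3]
finger_gap: 0.0854
```

```bash
python3 look.py w8 drying_board clay_ring pinch_pot square_top round_mould;python3 - <<'E'
from h import *
rel([.345,.285,.13],53.4)
rel([.345,.285,.13],143.4)
E
```

```text
t 14.45 tcp [0.4472 0.1468 0.2039] jawyaw 0.3 x [ 0.009  0.001 -1.   ] gap 0.0854 F [ 0.1 -0.4 -0.3] j [ 0.15  0.12 -0.29  1.15 -0.    1.71]
drying_board 0.67 [238. 200.] 8843 zmed 0.0155 z95 0.0168 rect@zmed c 444.8 102.9 wh 169.3 110.4 ang 88.7
clay_ring 0.85 [248. 183.] 1411 zmed 0.0429 z95 0.0464 rect@zmed c 446.5 147.9 wh 48.7 47.4 ang 44.3
pinch_pot 0.87 [255. 251.] 2134 zmed 0.04 z95 0.0497 rect@zmed c 455.9 63.6 wh 53.3 56.0 ang 43.2
square_top 0.78 [142.  35.] 3972 zmed 0.0642 z95 0.0664 rect@zmed c 344.9 285.0 wh 52.2 52.8 ang 53.5
round_mould 0.58 [172.  63.] 1145 zmed 0.043 z95 0.045 rect@zmed c 352.5 276.3 wh 67.0 50.3 ang 47.9
round_mould 0.45 [140.  34.] 4071 zmed 0.0641 z95 0.0664 rect@zmed c 344.9 285.1 wh 52.4 53.1 ang 53.4
rel [-0.927 -0.001 -0.   ] [ 0.0685  0.1394 -0.0979] rot_rows 6.2 lin rows 3.7
rel [ 0.644 -0.001  0.001] [ 0.0685  0.1394 -0.0979] rot_rows 4.3 lin rows 3.7
```

View pics/w8.png

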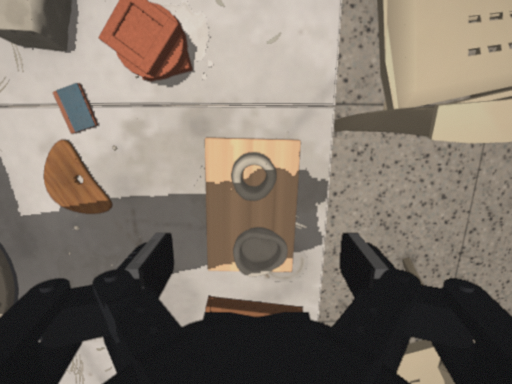

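```bash
python3 - <<'E'
from h import *
X=np.load('w8.npz')['X'];p=X.reshape(-1,3);p=p[~np.isnan(p[:,0])]
q=np.vstack([p,np.load('w1.npz')['X'].reshape(-1,3)])
for a in np.arange(.24,.48,.02):
    print(round(a,2),[int(1000*max([0]+list(q[(abs(q[:,0]-a)<.01)&(abs(q[:,1]-b)<.01)&(q[:,2]<.12)][:,2]))) for b in np.arange(.18,.46,.02)])
# lower things
m=(q[:,2]>.018)&(q[:,2]<.0235)&(abs(q[:,0]-.345)<.06)&(abs(q[:,1]-.285)<.06)
print(m.sum(),q[m].min(0),q[m].max(0))
m=(q[:,2]>.040)&(q[:,2]<.046)&(abs(q[:,0]-.345)<.06)&(abs(q[:,1]-.285)<.06)
print(m.sum(),q[m].min(0),q[m].max(0),cv2.minEnclosingCircle((q[m][:,:2]*1000).astype(np.float32)))
E
```

```text
0.24 [9, 9, 10, 10, 1, 51, 54, 54, 53, 34, 1, 2, 1, 1, 1]
0.26 [1, 9, 9, 9, 1, 1, 48, 51, 51, 1, 3, 2, 2, 2, 1]
0.28 [5, 1, 2, 1, 1, 1, 1, 1, 3, 2, 2, 1, 1, 2, 1]
0.3 [2, 1, 1, 0, 1, 64, 1, 1, 1, 2, 2, 2, 2, 2, 2]
0.32 [1, 1, 1, 1, 67, 67, 67, 44, 1, 1, 2, 2, 1, 2, 2]
0.34 [1, 1, 1, 65, 67, 67, 67, 67, 1, 1, 1, 2, 2, 2, 1]
0.36 [1, 1, 1, 64, 67, 67, 67, 65, 2, 1, 1, 1, 1, 2, 4]
0.38 [1, 1, 1, 1, 45, 67, 67, 2, 2, 1, 1, 5, 3, 1, 3]
0.4 [17, 1, 1, 1, 1, 1, 2, 1, 1, 1, 2, 4, 2, 2, 2]
0.42 [18, 1, 1, 1, 1, 1, 1, 1, 1, 0, 0, 1, 1, 2, 2]
0.44 [44, 2, 1, 1, 1, 1, 1, 1, 1, 1, 1, 1, 32, 32, 3]
0.46 [42, 2, 1, 1, 1, 1, 2, 1, 1, 1, 1, 33, 57, 55, 1]
97 [0.31209924 0.24918701 0.01813685] [0.37891893 0.31662157 0.02345356]
1261 [0.31289232 0.2485218  0.04002042] [0.38060109 0.32090006 0.04598826] ((346.20904541015625, 284.89447021484375), 36.396202087402344)
```

Call:
{"fn": "step_arm", "kwargs": {"moves": [[[0.644, 0, 0, 0.068, 0.14, -0.098, 1], [0.644, 0, 0, 0.068, 0.14, -0.098, 1], [0.644, 0, 0, 0.068, 0.14, -0.098, 1], [0.644, 0, 0, 0.068, 0.14, -0.098, 1], [0.644, 0, 0, 0.068, 0.14, -0.098, 1], [0.644, 0, 0, 0.068, 0.14, -0.098, 1], [0.644, 0, 0, 0.068, 0.14, -0.098, 1], [0.644, 0, 0, 0.068, 0.14, -0.098, 1]]]}}

```text
clock: 15.55
tcp_pos: [0.3456, 0.2851, 0.1305]
orientation: [0.671, 0.221, 0.672, -0.222]
wrist_force: [0.3, -0.3, 1.2]
finger_gap: 0.0852
```

```bash
python3 look.py w9 square_top round_mould square_low;python3 - <<'E'
from h import *
rel([.345,.285,.058],143.4)
E
```

```text
t 15.55 tcp [0.3456 0.2851 0.1305] jawyaw -36.6 x [-0.001 -0.001 -1.   ] gap 0.0852 F [ 0.3 -0.3  1.2] j [ 0.51  0.14 -0.46  0.97  0.    2.72]
square_top 0.66 [252. 204.] 4917 zmed 0.0647 z95 0.0663 rect@zmed c 344.8 284.9 wh 52.5 51.9 ang 53.6
round_mould 0.85 [271. 170.] 751 zmed 0.0432 z95 0.0445 rect@zmed c 353.6 289.2 wh 46.1 66.3 ang 42.4
square_low 0.64 [262. 155.] 69 zmed 0.0186 z95 0.022 rect@zmed c 371.7 285.9 wh 4.1 52.1 ang 14.2
rel [-0.001 -0.001  0.001] [ 0.0727 -0.0004 -0.0004] rot_rows 0.0 lin rows 1.5
```

View pics/w9.png

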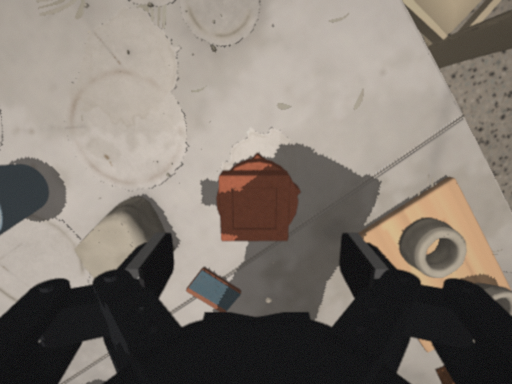

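Call:
{"fn": "step_arm", "kwargs": {"force": 40, "moves": [[[0, 0, 0, 0.04, 0, 0, 1], [0, 0, 0, 0.072, 0, 0, 1], [0, 0, 0, 0.072, 0, 0, 1], [0, 0, 0, 0.072, 0, 0, 1], [0, 0, 0, 0.072, 0, 0, 0], [0, 0, 0, 0.072, 0, 0, 0], [0, 0, 0, 0.072, 0, 0, 0], [0, 0, 0, 0.072, 0, 0, 0], [0, 0, 0, 0.072, 0, 0, 0], [0, 0, 0, 0.072, 0, 0, 0]]]}}

```text
clock: 16.75
tcp_pos: [0.3468, 0.2859, 0.0605]
orientation: [0.672, 0.223, 0.671, -0.221]
wrist_force: [-0.4, -0.4, 6.5]
finger_gap: 0.0509
```

Call:
{"fn": "step_arm", "kwargs": {"moves": [[[0, 0, 0, -0.02, 0, 0, 0], [0, 0, 0, -0.06, 0, 0, 0], [0, 0, 0, -0.1, 0, 0, 0], [0, 0, 0, -0.13, 0, 0, 0], [0, 0, 0, -0.13, 0, 0, 0]]]}}

```text
clock: 17.25
tcp_pos: [0.3491, 0.2873, 0.1955]
orientation: [0.674, 0.225, 0.668, -0.219]
wrist_force: [0.9, -0.7, -1.2]
finger_gap: 0.0512
```

```bash
python3 look.py w10 square_top round_mould square_low;python3 - <<'E'
from h import *
rel([.43,.36,.17],143.4)
rel([.43,.36,.03],143.4)
E
```

```text
t 17.25 tcp [0.3491 0.2873 0.1955] jawyaw -36.6 x [ 0.01   0.006 -1.   ] gap 0.0512 F [ 0.9 -0.7 -1.2] j [ 0.51  0.09 -0.35  1.12  0.    2.72]
square_top 0.55 [255. 246.] 10702 zmed 0.1995 z95 0.2013 rect@zmed c 349.0 285.2 wh 52.6 52.2 ang 53.2
round_mould 0.93 [254. 180.] 2205 zmed 0.0423 z95 0.0444 rect@zmed c 352.9 292.1 wh 42.7 66.7 ang 52.3
round_mould 0.51 [444. 274.] 1467 zmed 0.0396 z95 0.0493 rect@zmed c 464.9 67.9 wh 40.4 53.0 ang 18.0
rel [-0.001  0.    -0.001] [0.0196 0.1102 0.023 ] rot_rows 0.0 lin rows 2.3
rel [-0.001  0.    -0.001] [0.1596 0.11   0.023 ] rot_rows 0.0 lin rows 3.9
```

View pics/w10.png

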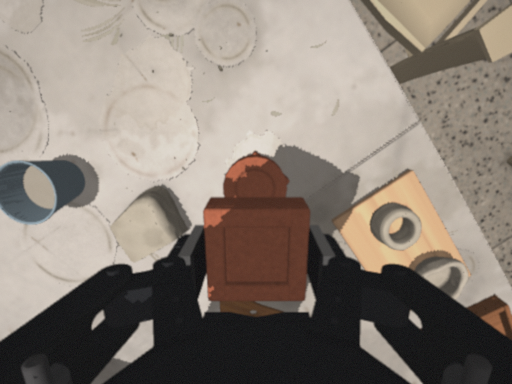

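Call:
{"fn": "step_arm", "kwargs": {"moves": [[[0, 0, 0, 0.01, 0.05, 0.012, 0], [0, 0, 0, 0.02, 0.1, 0.022, 0], [0, 0, 0, 0.06, 0.11, 0.023, 0], [0, 0, 0, 0.11, 0.11, 0.023, 0], [0, 0, 0, 0.145, 0.11, 0.023, 0], [0, 0, 0, 0.165, 0.11, 0.023, 0], [0, 0, 0, 0.173, 0.11, 0.023, 0], [0, 0, 0, 0.176, 0.11, 0.023, 0], [0, 0, 0, 0.176, 0.11, 0.023, 0], [0, 0, 0, 0.176, 0.11, 0.023, 0]]]}}

```text
clock: 18.45
tcp_pos: [0.4264, 0.3578, 0.0157]
orientation: [0.67, 0.221, 0.672, -0.224]
wrist_force: [-15.1, -9.5, 33.6]
finger_gap: 0.0508
```

Call:
{"fn": "step_arm", "kwargs": {"moves": [[[0, 0, 0, -0.002, 0, 0, 0], [0, 0, 0, -0.002, 0, 0, 0.9], [0, 0, 0, -0.002, 0, 0, 0.9], [0, 0, 0, -0.002, 0, 0, 0.9], [0, 0, 0, -0.002, 0, 0, 0.9], [0, 0, 0, -0.04, 0, 0, 1], [0, 0, 0, -0.09, 0, 0, 1], [0, 0, 0, -0.14, 0, 0, 1], [0, 0, 0, -0.14, 0, 0, 1]]]}}

```text
clock: 19.35
tcp_pos: [0.4308, 0.3607, 0.1629]
orientation: [0.673, 0.224, 0.67, -0.22]
wrist_force: [0.4, 0.4, -0.2]
finger_gap: 0.0857
```

```bash
python3 look.py w11 square_top round_mould square_low;python3 - <<'E'
from h import *
X=np.load('w11.npz')['X']
m=(X[...,2]>.036)&(X[...,2]<.047)&(abs(X[...,0]-.345)<.06)&(abs(X[...,1]-.285)<.06)
q=X[m];print(m.sum(),cv2.minEnclosingCircle((q[:,:2]*1000).astype(np.float32)),q.min(0),q.max(0))
rel([.346,.285,.13],143.4)
E
```

```text
t 19.35 tcp [0.4308 0.3607 0.1629] jawyaw -36.6 x [ 0.006  0.004 -1.   ] gap 0.0857 F [ 0.4  0.4 -0.2] j [ 0.55  0.32 -0.15  1.1  -0.    2.76]
square_top 0.77 [254. 192.] 2701 zmed 0.0206 z95 0.0224 rect@zmed c 424.5 354.5 wh 51.8 51.9 ang 53.3
round_mould 0.66 [234. 290.] 3089 zmed 0.0413 z95 0.044 rect@zmed c 350.2 287.0 wh 57.7 67.3 ang 45.9
round_mould 0.19 [253. 191.] 2636 zmed 0.0206 z95 0.0224 rect@zmed c 424.5 354.5 wh 51.8 51.9 ang 53.3
square_low 0.73 [255. 257.] 268 zmed 0.0095 z95 0.0211 rect@zmed c 372.4 288.6 wh 13.0 53.1 ang 28.8
2727 ((346.0982360839844, 283.67242431640625), 34.34177017211914) [0.31260551 0.2499524  0.03603142] [0.3803633  0.31697392 0.04533828]
rel [-0.    -0.003  0.007] [ 0.0252 -0.1062 -0.021 ] rot_rows 0.0 lin rows 2.2
```

View pics/w11.png

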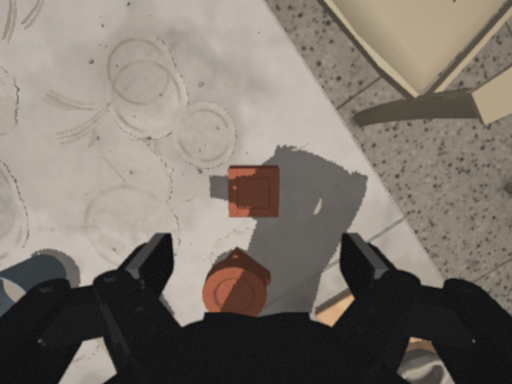

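Call:
{"fn": "step_arm", "kwargs": {"moves": [[[0, -0.003, 0.007, 0.025, -0.107, -0.02, 1], [0, -0.003, 0.007, 0.025, -0.107, -0.02, 1], [0, -0.003, 0.007, 0.025, -0.107, -0.02, 1], [0, -0.003, 0.007, 0.025, -0.107, -0.02, 1], [0, -0.003, 0.007, 0.025, -0.107, -0.02, 1], [0, -0.003, 0.007, 0.025, -0.107, -0.02, 1]]]}}

```text
clock: 20.15
tcp_pos: [0.3477, 0.2846, 0.1303]
orientation: [0.672, 0.222, 0.671, -0.222]
wrist_force: [0.9, -0.4, -0.0]
finger_gap: 0.0854
```

```bash
python3 look.py w12 round_mould square_low;python3 - <<'E'
from h import *
X=np.load('w12.npz')['X']
m=(X[...,2]>.036)&(X[...,2]<.047)&(abs(X[...,0]-.345)<.06)&(abs(X[...,1]-.285)<.06)
q=X[m];(c,r)=cv2.minEnclosingCircle((q[:,:2]*1000).astype(np.float32));print(m.sum(),c,r,q.min(0),q.max(0))
m=(X[...,2]>.017)&(X[...,2]<.025)&(abs(X[...,0]-.345)<.06)&(abs(X[...,1]-.285)<.06)
q=X[m];print(len(q),q.min(0),q.max(0))
rel([c[0]/1000,c[1]/1000,.035],143.4)
E
```

```text
t 20.15 tcp [0.3477 0.2846 0.1303] jawyaw -36.6 x [ 0.001  0.    -1.   ] gap 0.0854 F [ 0.9 -0.4 -0. ] j [ 0.51  0.14 -0.46  0.97 -0.    2.72]
round_mould 0.95 [253. 200.] 5143 zmed 0.0427 z95 0.0443 rect@zmed c 346.1 282.6 wh 66.3 66.5 ang 61.2
square_low 0.61 [258. 155.] 50 zmed 0.0199 z95 0.0218 rect@zmed c 372.3 286.9 wh 3.5 50.5 ang 15.5
5073 (345.3180847167969, 282.2906494140625) 34.17658615112305 [0.31202248 0.24841232 0.03602395] [0.37945197 0.31611035 0.04575426]
142 [0.34196333 0.25982914 0.01715762] [0.40485457 0.34498149 0.02498895]
rel [ 0.     0.001 -0.001] [ 0.0953 -0.003  -0.0004] rot_rows 0.0 lin rows 1.9
```

View pics/w12.png

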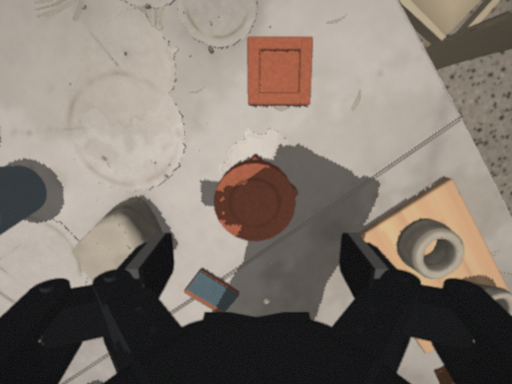

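Call:
{"fn": "step_arm", "kwargs": {"force": 40, "moves": [[[0, 0, 0, 0.045, -0.002, 0, 1], [0, 0, 0, 0.08, -0.002, 0, 1], [0, 0, 0, 0.094, -0.002, 0, 1], [0, 0, 0, 0.094, -0.002, 0, 1], [0, 0, 0, 0.094, -0.002, 0, 1], [0, 0, 0, 0.094, -0.002, 0, 0], [0, 0, 0, 0.094, -0.002, 0, 0], [0, 0, 0, 0.094, -0.002, 0, 0], [0, 0, 0, 0.094, -0.002, 0, 0], [0, 0, 0, 0.094, -0.002, 0, 0]]]}}

```text
clock: 21.3
tcp_pos: [0.3475, 0.2837, 0.0381]
orientation: [0.672, 0.223, 0.67, -0.221]
wrist_force: [-1.6, 0.4, 5.7]
finger_gap: 0.0663
```

Call:
{"fn": "step_arm", "kwargs": {"moves": [[[0, 0, 0, -0.02, 0, 0, 0], [0, 0, 0, -0.06, 0, 0, 0], [0, 0, 0, -0.1, 0, 0, 0], [0, 0, 0, -0.14, 0, 0, 0], [0, 0, 0, -0.165, 0, 0, 0], [0, 0, 0, -0.165, 0, 0, 0]]]}}

```text
clock: 21.9
tcp_pos: [0.3493, 0.2848, 0.2079]
orientation: [0.675, 0.225, 0.668, -0.218]
wrist_force: [0.9, 0.7, -1.0]
finger_gap: 0.066
```

```bash
python3 look.py w13 round_mould square_low square_top;python3 - <<'E'
from h import *
rel([.44,0,.2],0);rel([.42,-.22,.2],0)
E
```

```text
t 21.9 tcp [0.3493 0.2848 0.2079] jawyaw -36.6 x [ 0.012  0.007 -1.   ] gap 0.066 F [ 0.9  0.7 -1. ] j [ 0.51  0.08 -0.33  1.15 -0.    2.71]
round_mould 0.66 [258. 251.] 13492 zmed 0.2123 z95 0.2139 rect@zmed c 349.1 282.6 wh 67.3 66.7 ang 57.0
square_low 0.77 [258. 171.] 1294 zmed 0.0206 z95 0.0226 rect@zmed c 349.3 280.9 wh 49.6 51.0 ang 13.8
square_top 0.67 [270.  83.] 2445 zmed 0.0207 z95 0.0225 rect@zmed c 424.6 354.4 wh 51.8 52.1 ang 53.5
rel [-0.639  0.002 -0.002] [ 0.002  -0.1713  0.244 ] rot_rows 4.3 lin rows 6.0
rel [-0.639  0.002 -0.002] [ 0.0016 -0.3599  0.3591] rot_rows 4.3 lin rows 10.2
```

View pics/w13.png

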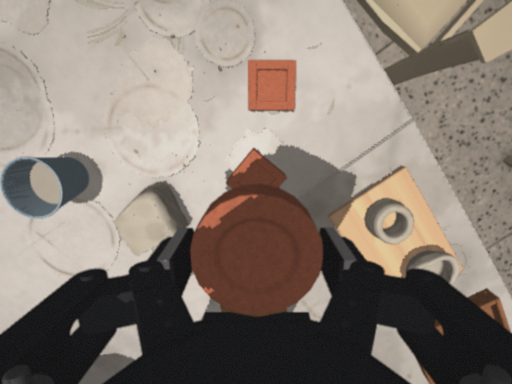

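Call:
{"fn": "step_arm", "kwargs": {"moves": [[[-0.639, 0, 0, 0.002, -0.171, 0.244, 0], [-0.639, 0, 0, 0.002, -0.171, 0.244, 0], [-0.639, 0, 0, 0.002, -0.171, 0.244, 0], [-0.639, 0, 0, 0.002, -0.171, 0.244, 0], [-0.639, 0, 0, 0.002, -0.171, 0.244, 0], [-0.639, 0, 0, 0.002, -0.171, 0.244, 0], [-0.639, 0, 0, 0.002, -0.36, 0.359, 0], [-0.639, 0, 0, 0.002, -0.36, 0.359, 0], [-0.639, 0, 0, 0.002, -0.36, 0.359, 0], [-0.639, 0, 0, 0.002, -0.36, 0.359, 0], [-0.639, 0, 0, 0.002, -0.36, 0.359, 0], [-0.639, 0, 0, 0.002, -0.36, 0.359, 0]]]}}

```text
clock: 23.3
tcp_pos: [0.4191, -0.2245, 0.198]
orientation: [0.707, 0.002, 0.707, -0.002]
wrist_force: [0.5, 1.0, -0.9]
finger_gap: 0.0662
```

```bash
python3 look.py w14 round_low round_mould;python3 - <<'E'
from h import *
X=np.load('w14.npz')['X']
m=(X[...,2]>.017)&(X[...,2]<.028)&(abs(X[...,0]-.3645)<.06)&(abs(X[...,1]+.291)<.06)
q=X[m];print(cv2.minEnclosingCircle((q[:,:2]*1000).astype(np.float32)))
rel([.3645,-.2895,.10],0)
E
```

```text
t 23.3 tcp [ 0.4191 -0.2245  0.198 ] jawyaw -0.3 x [ 0.001  0.001 -1.   ] gap 0.0662 F [ 0.5  1.  -0.9] j [-0.66  0.14 -0.29  1.14  0.    0.91]
round_low 0.64 [197. 214.] 455 zmed 0.0211 z95 0.0227 rect@zmed c 348.8 -270.2 wh 40.9 17.4 ang 57.5
round_mould 0.83 [259. 251.] 13575 zmed 0.2025 z95 0.204 rect@zmed c 421.0 -227.1 wh 67.1 67.2 ang 59.3
round_mould 0.69 [278.  52.] 9676 zmed 0.006 z95 0.0239 rect@zmed c 442.6 -92.4 wh 97.5 122.8 ang 82.4
((348.90020751953125, -272.34173583984375), 23.409950256347656)
rel [-0.002 -0.    -0.004] [ 0.0979 -0.0701 -0.0542] rot_rows 0.0 lin rows 2.6
```

View pics/w14.png

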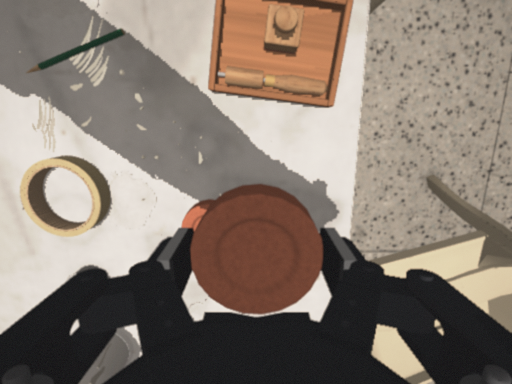

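```bash
python3 - <<'E'
from h import *
rel([.3632,-.289,.039],0)
X=np.load('w5.npz')['X'].reshape(-1,3);m=(X[:,0]>.25)&(X[:,0]<.325)&(X[:,1]<-.22)&(X[:,1]>-.37)&(X[:,2]>.01);print(X[m].min(0),X[m].max(0))
E
```

```text
rel [-0.002 -0.    -0.004] [ 0.1589 -0.0698 -0.0555] rot_rows 0.0 lin rows 3.6Traceback (most recent call last):
  File "<stdin>", line 3, in <module>
    return umr_minimum(a, axis, None, out, keepdims, initial, where)
ValueError: zero-size array to reduction operation minimum which has no identity
```

Nothing stands in the way there. Going to a hover just above.

Call:
{"fn": "step_arm", "kwargs": {"moves": [[[0, 0, -0.004, 0.02, -0.04, -0.03, 0], [0, 0, -0.004, 0.06, -0.069, -0.055, 0], [0, 0, -0.004, 0.1, -0.07, -0.0555, 0], [0, 0, -0.004, 0.13, -0.07, -0.0555, 0], [0, 0, -0.004, 0.14, -0.07, -0.0555, 0], [0, 0, -0.004, 0.14, -0.07, -0.0555, 0], [0, 0, -0.004, 0.14, -0.07, -0.0555, 0]]]}}

```text
clock: 24.15
tcp_pos: [0.3643, -0.2888, 0.059]
orientation: [0.707, -0.001, 0.707, -0.0]
wrist_force: [-0.3, -1.1, -0.3]
finger_gap: 0.066
```

```bash
python3 look.py w15 round_mould; python3 - <<'E'
from h import *
rel([.3632,-.289,.039],0)
E
```

```text
t 24.15 tcp [ 0.3643 -0.2888  0.059 ] jawyaw 0.0 x [ 0.001 -0.001 -1.   ] gap 0.066 F [-0.3 -1.1 -0.3] j [-0.84  0.25 -0.53  0.79 -0.    0.73]
rel [-0.     0.002  0.003] [ 0.0206  0.0008 -0.0015] rot_rows 0.0 lin rows 0.4
```

View pics/w15.png

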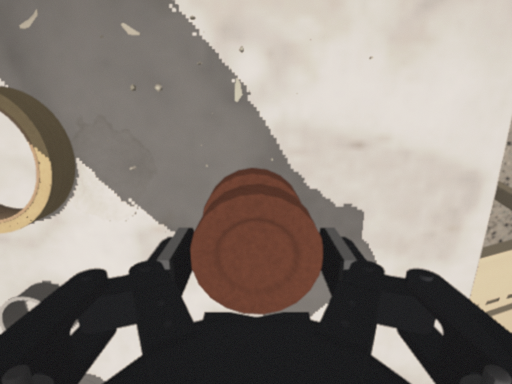

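Call:
{"fn": "step_arm", "kwargs": {"moves": [[[0, 0.002, 0.003, 0.01, 0, -0.001, 0], [0, 0.002, 0.003, 0.017, 0, -0.001, 0], [0, 0.002, 0.003, 0.02, 0, -0.001, 0], [0, 0.002, 0.003, 0.021, 0, -0.001, 0], [0, 0.002, 0.003, 0.021, 0, -0.001, 0]]]}}

```text
clock: 24.75
tcp_pos: [0.3635, -0.2897, 0.0385]
orientation: [0.707, 0.0, 0.707, 0.0]
wrist_force: [-0.2, 0.2, -1.6]
finger_gap: 0.0663
```

Call:
{"fn": "step_arm", "kwargs": {"moves": [[[0, 0, 0, 0.001, 0, 0, 0], [0, 0, 0, 0.001, 0, 0, 1], [0, 0, 0, 0.001, 0, 0, 1], [0, 0, 0, 0.001, 0, 0, 1], [0, 0, 0, 0.001, 0, 0, 1], [0, 0, 0, -0.03, 0, 0, 1], [0, 0, 0, -0.07, 0, 0, 1], [0, 0, 0, -0.11, 0, 0, 1], [0, 0, 0, -0.14, 0.02, 0, 1], [0, 0, 0, -0.16, 0.06, 0.01, 1], [0, 0, 0, -0.16, 0.06, 0.02, 1], [0, 0, 0, -0.16, 0.06, 0.02, 1]]]}}

```text
clock: 25.95
tcp_pos: [0.3849, -0.23, 0.199]
orientation: [0.708, -0.001, 0.707, 0.0]
wrist_force: [-0.1, -0.5, -0.2]
finger_gap: 0.0854
```

```bash
python3 look.py w16 round_mould round_low; python3 - <<'E'
from h import *
X=np.load('w16.npz')['X']
for lo,hi in((.038,.05),(.015,.024)):
    m=(X[...,2]>lo)&(X[...,2]<hi)&(abs(X[...,0]-.3645)<.06)&(abs(X[...,1]+.291)<.06)
    q=X[m];print(len(q),cv2.minEnclosingCircle((q[:,:2]*1000).astype(np.float32)),q.min(0),q.max(0),np.median(q[:,2]))
rel([.44,0,.2],0);rel([.40,.30,.2],53.4)
E
```

```text
t 25.95 tcp [ 0.3849 -0.23    0.199 ] jawyaw 0.1 x [ 0.002 -0.001 -1.   ] gap 0.0854 F [-0.1 -0.5 -0.2] j [-0.72  0.09 -0.34  1.14  0.    0.85]
round_mould 0.57 [239. 232.] 2763 zmed 0.0425 z95 0.0444 rect@zmed c 366.0 -292.1 wh 65.5 64.9 ang 76.8
round_low 0.8 [238. 201.] 269 zmed 0.016 z95 0.0223 rect@zmed c 367.6 -264.9 wh 14.6 54.8 ang 83.3
2662 ((365.8328552246094, -292.8079528808594), 33.948612213134766) [ 0.33209958 -0.32572546  0.03800045] [ 0.39913673 -0.25903431  0.04604087] 0.04269637661388509
194 ((364.3196105957031, -282.43218994140625), 32.113441467285156) [ 0.33226036 -0.28429564  0.01506131] [ 0.39637885 -0.2572581   0.02392931] 0.020988036288848877
rel [-0.001 -0.002 -0.002] [-0.0023  0.2301  0.0568] rot_rows 0.0 lin rows 4.7
rel [-0.933 -0.001 -0.002] [-0.0017  0.5301  0.0166] rot_rows 6.2 lin rows 10.6
```

View pics/w16.png

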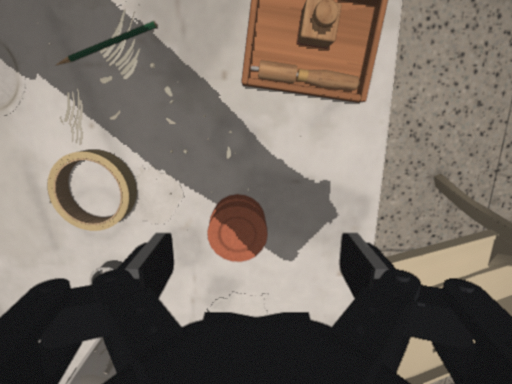

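```bash
python3 - <<'E'
from h import *
rel([.44,0,.2],0);rel([.40,.33,.2],-36.6)
E
```

```text
rel [-0.001 -0.002 -0.002] [-0.0023  0.2301  0.0568] rot_rows 0.0 lin rows 4.7
rel [ 0.638 -0.002 -0.001] [-0.0017  0.5601  0.0166] rot_rows 4.3 lin rows 11.2
```

Call:
{"fn": "step_arm", "kwargs": {"moves": [[[0.2, 0, 0, -0.002, 0.23, 0.057, 1], [0.3, 0, 0, -0.002, 0.23, 0.057, 1], [0.4, 0, 0, -0.002, 0.23, 0.057, 1], [0.638, 0, 0, -0.002, 0.23, 0.057, 1], [0.638, 0, 0, -0.002, 0.28, 0.055, 1], [0.638, 0, 0, -0.002, 0.35, 0.045, 1], [0.638, 0, 0, -0.002, 0.42, 0.035, 1], [0.638, 0, 0, -0.002, 0.56, 0.016, 1], [0.638, 0, 0, -0.002, 0.56, 0.016, 1], [0.638, 0, 0, -0.002, 0.56, 0.016, 1], [0.638, 0, 0, -0.002, 0.56, 0.016, 1], [0.638, 0, 0, -0.002, 0.56, 0.016, 1]]]}}

```text
clock: 27.3
tcp_pos: [0.3997, 0.3266, 0.1991]
orientation: [0.67, 0.222, 0.672, -0.223]
wrist_force: [1.0, 0.3, -0.1]
finger_gap: 0.0853
```

```bash
python3 look.py w17 square_top square_low;python3 - <<'E'
from h import *
X=np.load('w17.npz')['X']
for cx,cy in((.347,.283),(.4245,.3545)):
    m=(X[...,2]>.015)&(X[...,2]<.027)&(abs(X[...,0]-cx)<.045)&(abs(X[...,1]-cy)<.045)
    q=X[m];print(len(q),cv2.minAreaRect((q[:,:2]*1000).astype(np.float32)))
rel([.4245,.3545,.10],-36.6)
E
```

```text
t 27.3 tcp [0.3997 0.3266 0.1991] jawyaw -36.7 x [-0.003  0.    -1.   ] gap 0.0853 F [ 1.   0.3 -0.1] j [ 0.53  0.22 -0.19  1.17  0.    2.74]
square_top 0.59 [258. 142.] 2272 zmed 0.0208 z95 0.0225 rect@zmed c 424.4 354.4 wh 51.6 52.0 ang 53.6
square_low 0.79 [248. 229.] 1905 zmed 0.0204 z95 0.0224 rect@zmed c 348.7 280.4 wh 51.8 51.8 ang 13.7
1806 ((348.4428405761719, 280.2040100097656), (52.330936431884766, 52.22325897216797), 13.42973804473877)
2250 ((424.4090576171875, 354.3780212402344), (51.59556198120117, 52.0897216796875), 53.574344635009766)
rel [ 0.004 -0.003  0.002] [0.0986 0.0371 0.0045] rot_rows 0.0 lin rows 2.1
```

View pics/w17.png

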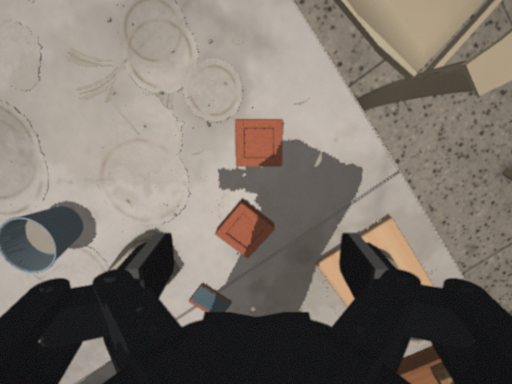

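Call:
{"fn": "step_arm", "kwargs": {"force": 40, "moves": [[[0, -0.003, 0, 0.04, 0.037, 0.004, 1], [0, -0.003, 0, 0.09, 0.037, 0.0045, 1], [0, -0.003, 0, 0.13, 0.037, 0.0045, 1], [0, -0.003, 0, 0.165, 0.037, 0.0045, 1], [0, -0.003, 0, 0.18, 0.037, 0.0045, 1], [0, -0.003, 0, 0.18, 0.037, 0.0045, 1], [0, -0.003, 0, 0.18, 0.037, 0.0045, 0], [0, -0.003, 0, 0.18, 0.037, 0.0045, 0], [0, -0.003, 0, 0.18, 0.037, 0.0045, 0], [0, -0.003, 0, 0.18, 0.037, 0.0045, 0], [0, -0.003, 0, 0.18, 0.037, 0.0045, 0], [0, -0.003, 0, 0.18, 0.037, 0.0045, 0]]]}}

```text
clock: 28.65
tcp_pos: [0.4256, 0.3549, 0.0204]
orientation: [0.673, 0.221, 0.671, -0.221]
wrist_force: [0.5, -1.5, 7.5]
finger_gap: 0.051
```

Call:
{"fn": "step_arm", "kwargs": {"moves": [[[0, 0, 0, -0.04, 0, 0, 0], [0, 0, 0, -0.09, 0, 0, 0], [0, 0, 0, -0.14, 0, 0, 0], [0, 0, 0, -0.16, 0, 0, 0], [0, 0, 0, -0.16, 0, 0, 0]]]}}

```text
clock: 29.15
tcp_pos: [0.4273, 0.3564, 0.185]
orientation: [0.674, 0.223, 0.669, -0.218]
wrist_force: [0.4, -0.2, -1.0]
finger_gap: 0.0504
```

```bash
python3 look.py w18 square_top square_low;python3 - <<'E'
from h import *
rel([.3485,.2803,.12],13.5);rel([.3485,.2803,.15],13.5)
E
```

```text
t 29.15 tcp [0.4273 0.3564 0.185 ] jawyaw -36.4 x [ 0.009  0.004 -1.   ] gap 0.0504 F [ 0.4 -0.2 -1. ] j [ 0.55  0.29 -0.12  1.14 -0.    2.76]
square_top 0.95 [255. 242.] 10078 zmed 0.1851 z95 0.1868 rect@zmed c 427.9 355.2 wh 53.1 52.1 ang 54.1
rel [-0.87   0.001  0.001] [ 0.0592 -0.1048 -0.0172] rot_rows 5.8 lin rows 2.4
rel [-0.87   0.001  0.001] [ 0.0292 -0.1048 -0.0172] rot_rows 5.8 lin rows 2.2
```

View pics/w18.png

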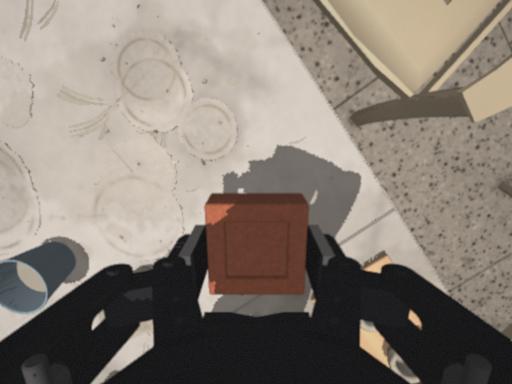

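```bash
python3 - <<'E'
from h import *
rel([.3483,.281,.08],13.5)
E
```

```text
rel [-0.87   0.001  0.001] [ 0.0992 -0.1043 -0.0179] rot_rows 5.8 lin rows 2.9
```

Call:
{"fn": "step_arm", "kwargs": {"moves": [[[-0.87, 0, 0, 0.01, -0.05, -0.01, 0], [-0.87, 0, 0, 0.02, -0.104, -0.018, 0], [-0.87, 0, 0, 0.04, -0.104, -0.018, 0], [-0.87, 0, 0, 0.06, -0.104, -0.018, 0], [-0.87, 0, 0, 0.08, -0.104, -0.018, 0], [-0.87, 0, 0, 0.09, -0.104, -0.018, 0], [-0.87, 0, 0, 0.099, -0.104, -0.018, 0], [-0.87, 0, 0, 0.099, -0.104, -0.018, 0], [-0.87, 0, 0, 0.099, -0.104, -0.018, 0]]]}}

```text
clock: 30.2
tcp_pos: [0.3479, 0.2811, 0.0797]
orientation: [0.702, -0.083, 0.703, 0.082]
wrist_force: [0.3, -0.8, -0.8]
finger_gap: 0.0509
```

```bash
python3 look.py w19 square_top square_low; python3 - <<'E'
from h import *
rel([.3483,.281,.0435],13.5)
E
```

```text
t 30.2 tcp [0.3479 0.2811 0.0797] jawyaw 13.4 x [-0.001 -0.002 -1.   ] gap 0.0509 F [ 0.3 -0.8 -0.8] j [ 0.5   0.19 -0.54  0.84 -0.    1.84]
square_top 0.91 [257. 245.] 10213 zmed 0.0798 z95 0.0815 rect@zmed c 350.1 279.6 wh 52.2 52.9 ang 13.7
square_low 0.57 [254. 180.] 1593 zmed 0.021 z95 0.0224 rect@zmed c 343.7 299.5 wh 52.0 13.1 ang 13.9
rel [-0.001  0.001  0.001] [ 0.0372 -0.0004 -0.0006] rot_rows 0.0 lin rows 0.7
```

View pics/w19.png

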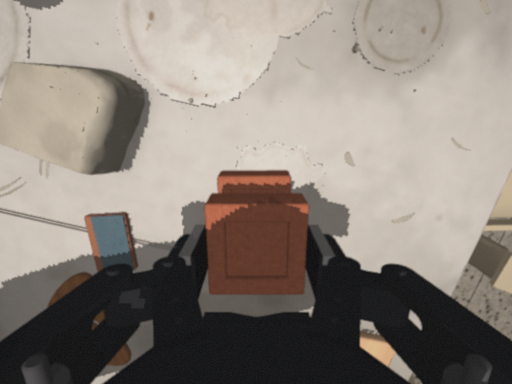

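Call:
{"fn": "step_arm", "kwargs": {"moves": [[[0, 0, 0, 0.02, 0, -0.001, 0], [0, 0, 0, 0.032, 0, -0.001, 0], [0, 0, 0, 0.036, 0, -0.001, 0], [0, 0, 0, 0.037, 0, -0.001, 0], [0, 0, 0, 0.037, 0, -0.001, 0]]]}}

```text
clock: 30.85
tcp_pos: [0.3483, 0.2816, 0.0442]
orientation: [0.703, -0.083, 0.702, 0.082]
wrist_force: [0.4, -0.2, -1.5]
finger_gap: 0.0508
```

Call:
{"fn": "step_arm", "kwargs": {"moves": [[[0, 0, 0, 0.002, 0, 0, 0], [0, 0, 0, 0.002, 0, 0, 0], [0, 0, 0, 0.002, 0, 0, 1], [0, 0, 0, 0.002, 0, 0, 1], [0, 0, 0, 0.002, 0, 0, 1], [0, 0, 0, 0.002, 0, 0, 1], [0, 0, 0, -0.04, 0, 0, 1], [0, 0, 0, -0.08, 0, 0, 1], [0, 0, 0, -0.12, 0, 0, 1], [0, 0, 0, -0.15, 0.03, 0.01, 1], [0, 0, 0, -0.15, 0.04, 0.03, 1], [0, 0, 0, -0.15, 0.04, 0.03, 1]]]}}

```text
clock: 32.05
tcp_pos: [0.3704, 0.3297, 0.1957]
orientation: [0.705, -0.082, 0.7, 0.084]
wrist_force: [-0.1, -0.1, 0.6]
finger_gap: 0.0852
```

```bash
python3 look.py w20 square_top square_low clay_ring pinch_pot drying_board;python3 - <<'E'
from h import *
p,d=env.read_camera('top');save('top1',p);X=cloud('top',d)
for t in ['square_top','round_mould','round_low','stamp','clay_ring','roller','pinch_pot']:
    for r in env.silhouettes('top',t)[:2]:
        q=X[r['mask']];print(t,round(r['confidence'],2),np.round(np.nanmedian(q,0),3),round(np.nanmax(q[:,2]),3))
a=cv2.imread('pics/top1.png')
cv2.imwrite('pics/top1c.png',cv2.resize(a[130:270,90:410],None,fx=2.5,fy=2.5,interpolation=cv2.INTER_CUBIC))
E
```

```text
t 32.05 tcp [0.3704 0.3297 0.1957] jawyaw 13.5 x [ 0.006  0.002 -1.   ] gap 0.0852 F [-0.1 -0.1  0.6] j [ 0.57  0.18 -0.25  1.14 -0.    1.9 ]
square_top 0.57 [226. 215.] 2371 zmed 0.0425 z95 0.0444 rect@zmed c 350.9 280.4 wh 51.2 52.0 ang 13.3
square_low 0.49 [227. 189.] 218 zmed 0.0141 z95 0.0215 rect@zmed c 342.5 305.5 wh 50.3 0.9 ang 13.7
clay_ring 0.49 [275. 309.] 264 zmed 0.0259 z95 0.2564 rect@zmed c 439.6 168.5 wh 37.9 10.2 ang 22.2
pinch_pot 0.69 [230. 187.] 166 zmed 0.014 z95 0.0212 rect@zmed c 343.2 305.7 wh 49.0 0.9 ang 13.7
drying_board 0.94 [270. 303.] 1908 zmed 0.0152 z95 0.0165 rect@zmed c 445.5 166.2 wh 46.9 109.5 ang 89.6
square_top 0.81 [0.35  0.278 0.04 ] 0.049
square_top 0.61 [ 0.343 -0.265  0.017] 0.022
round_mould 0.91 [ 0.363 -0.293  0.041] 0.05
round_mould 0.54 [ 0.441 -0.078  0.038] 0.065
round_low 0.54 [ 0.343 -0.265  0.015] 0.022
stamp 0.47 [ 0.441 -0.077  0.038] 0.065
clay_ring 0.44 [0.44  0.149 0.042] 0.05
roller 0.61 [ 0.445 -0.125  0.021] 0.027
roller 0.52 [ 0.34  -0.475  0.014] 0.021
pinch_pot 0.78 [0.454 0.057 0.025] 0.054
```

View pics/w20.png

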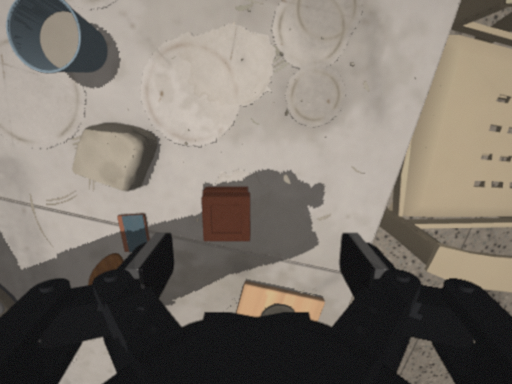

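View pics/top1c.png

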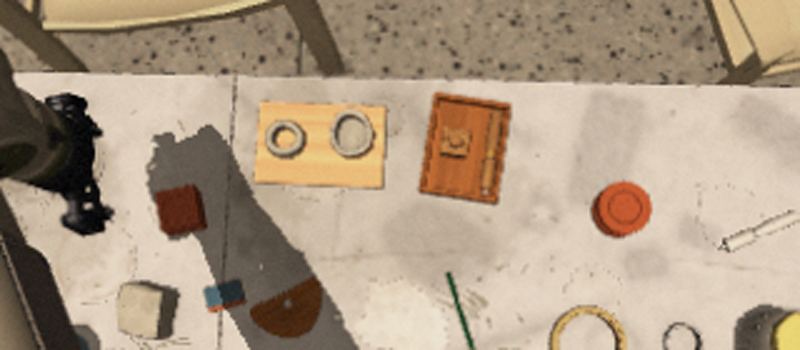

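Everything is placed: the square pile sits aligned at about (180,210), the ring and pot on the board at (285,138) and (352,133), the stamp and roller in the tray at (456,140) and (492,152), and the round stack at (622,209). Handing in.

```bash
python3 -c "
from workcell import env
print(env.hand_in())"
```

```text
the job is handed in; nothing more can be done
None
```

I finished the job and handed it in at about 32 s of the 109 s allowed. The hand-in gave no verdict, so the results below come from my own camera checks.

- **Stamp:** it stands upright on the floor of the tray's +y half. Its block top measured 38 mm, which fits the 6 mm floor plus the 32 mm block. The roller is still in the tray.
- **Clay ring:** it lies flat on the free half of the drying board, near (0.446, 0.148), well inside the edges. The pot's position in the first and last top views agrees within about 2 mm, and it stands upright.
- **Round mould:** it sits on the other round mould, about 2 mm off centre, with its top at 44 mm.
- **Upper square mould:** I set it aside, then put it back on the lower one. It is about 2.5 mm off centre, turned to match the lower mould, with its top at 44 mm.

**Force:** setting the square mould down on the table gave a brief wrist force of about 38 N with the held mould against the table, well under the 120 N wrist limit. I saw no harm from it.

**Network reports:** a few detections were plainly wrong, such as a pot reported on the side of the square pile and a square mould reported at the edge of the round stack. I discarded those after comparing them with the pictures. No other check disagreed.

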